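# Tip the spent battery into the hopper's bin with its lever

## Robot

A 6-joint arm with a two-finger parallel gripper is mounted at the origin on a cart in front of the work surface, level with it; the furniture and walls round the work are solid. World frame = base frame: x ahead of the robot, y to its left, z up, the work surface at z = 0. Lengths are in m, angles in rad, forces in N, time in s.
With the tool pointing down it reaches from about 0.225 to 0.875 m from the base axis. Payload 3.4 kg.
Tool frame: the origin (TCP) lies on the centre line of the jaws, within the pads' length; the fingertips stand 11 mm ahead of it and the grasp point (between the pads) lies 8 mm behind it; z points along the fingers, y is the line along which they close (so a half turn about z gives the same grasp; the last joint's range is limited). The gripper opens to 85 mm and grips with 20 to 120 N. Pads are 22 mm wide; open, the fingers measure 114 mm over their backs; the gripper's body (76 mm by 85 mm) begins 54 mm behind the grasp point. The pads swing forward as they close: fully open they stand 13 mm farther back than shut.
Start: joints at [1.013, 0.276, 1.505, -0, 1.361, -0.121], TCP at [0.243, 0.521, 0.242] pointing down, gripper open.
Joint ranges: [-2.89, 2.89], [-0.75, 2.08], [0.22, 2.7], [-1.18, 4.32], [0.11, 2.71], [-2.7, 2.7]. Speed limits (rad/s): [2.57, 2.57, 3.14, 3.14, 3.14, 3.14].

## Interface

Orientations are given as a 3x3 rotation matrix whose columns are the frame's x, y, z axes.
In Python, from rig import get_state, snapshot, get_calibration, finish_job gives the robot as it stands.
- The arm moves only by the tool send_rows, never from a script. Its argument "plan" is text: rows parted by semicolons, each of 5 numbers parted by spaces: the shift along the tool's x, y, z in mm, then the turn about the tool's z in degrees, then the opening in per cent of the stroke, from 0 (shut) to 100 (fully open). A call has 1 to 5 rows; each row is the pose to reach, as a shift and turn from the pose commanded when the call began, along the tool's axes at that moment; what a row does not reach only later rows make up. A row lasts 1/12 s, in which the tool goes at most 41.7 mm and 7.16 degrees, less where a joint would pass 70% of its speed; a pose out of reach is approached as far as the arm can. A call with a gripper value outside its range is refused whole. The fingers move at their own pace and stop on an object; "grip_force" is the grip in N (left out, the last holds). Time passes only in rows, so rows that repeat a pose let the fingers close. It gives the time, the measured TCP pose, the force, the opening and the grip force at its end, in the units of the state.
- get_state(): the state, without advancing time (a new reading comes with each control period).
- snapshot(name): name is "side" or "top"; returns the picture (400x640x3 uint8, red, green, blue); there is no depth.
- get_calibration(name): a dict with "fovy" (degrees; the focal length in pixels is half the picture's height over the tangent of half this angle, whatever the lens; pixels are square), "cx", "cy" (the principal point, pixels), "D" ([k1, k2, p1, p2, k3] as OpenCV has them; the pictures are not rectified), "R" (3x3) and "t" (3): a world point X has camera coordinates R X + t. Camera axes: x right, y down, z forward; pixel columns grow to the right and rows downward; lengths in m; the calibration is good to about 2 mm. A picture is of the moment at which its call begins. get_calibration takes no time and is no camera call.
- finish_job(): hands the job in; it is judged then, once.
The state is a dict: "t": time; "qpos": joint angles; "dq": joint speeds; "joint_torque": joint torques, N m; "tool_pos": TCP position; "eef_rot": TCP orientation; "contact_force": force on the tool from outside, world axes, zero at the start; "torque": the same for the moment, N m; "opening": opening from 0.0 (shut) to 1.0 (fully open); "grasp_force": force on a finger pad.
Only numpy, scipy, OpenCV 4.12 (cv2) and the standard library are available. Lean on these libraries where they do the work, as an engineer would, in place of code of your own. Each camera call takes 0.05 s, during which the arm holds its last target. There are 200 camera calls.

## Task

Press the black lever of the green-trayed hopper all the way down with the fingertips, so that its tray tips fully up and the spent battery drops into the clear bin behind it, then keep your fingers on the lever and let it rise slowly, over about two seconds, so that the tray lies flat again without slamming. Work only the lever: do not touch the battery or the green tray, lift or carry nothing, and leave the orange hopper and the things standing around as they are.

Things in the scene. Friction and masses are not known exactly. Their poses are not given: they have to be found in the camera images.
- green_hopper: green-trayed tip hopper, fixed. Origin: underside, below the tray hinge; +x away from robot (lever at -x), z up. mm: white housing x -100..0, y +-58, top z 96; tray x -100..6, y +-52, floor z 104, rims z 114, hinged at its rear (x 0, z 100), front swings up and back; clear bin x 0..86, rim z 88, back wall to z 142. The spent battery lies on this one's tray.
- orange_hopper: orange-trayed tip hopper, fixed. Origin: underside, below the tray hinge; +x away from robot (lever at -x), z up. mm: white housing x -100..0, y +-58, top z 96; tray x -100..6, y +-52, floor z 104, rims z 114, hinged at its rear (x 0, z 100), front swings up and back; clear bin x 0..86, rim z 88, back wall to z 142. Its tray is empty; it is to be left alone.
- green_hopper_lever (a joint): lever of the green hopper, rad: 0 up (rest, level), 0.40 fully down (stop). Hinge at hopper x -85, z 62 mm. Black ribbed paddle 44 x 40 x 8 mm at hopper x -209..-165, top z 66 mm. Linked: tray angle = 2.75 x lever angle. Spring and tray weight push it up: pressing takes about 3 to 6 N; let go, it flies up and the tray slams.
- green_hopper_press (a point): point on the top face of the black paddle of the green hopper, 100 mm in front of the lever's hinge, mid-width: where to press. Moves with the lever: 66 mm above the counter at rest, about 27 mm when fully pressed.
- green_hopper_tray: the green tray itself, 106 x 104 x 14 mm (moves); origin on its hinge line, mid-width, underside; its tilt is 0 lying flat (shut), 1.1 rad tipped fully up
- orange_hopper_tray: the orange tray itself, 106 x 104 x 14 mm (moves); origin on its hinge line, mid-width, underside; its tilt is 0 lying flat (shut), 1.1 rad tipped fully up
- green_hopper_bin (a point): centre of the inner floor of the green hopper's clear bin, 6 mm above the counter; bin inside 78 x 108 mm; axes as the hopper's
- spent_battery: spent cylindrical battery, green and white, 15 mm thick, 50 mm long (its y axis), about 23 g, lying loose crosswise on the green tray; origin at the middle of its underside. It rolls or slides off into the bin as the tray tips.
- wipes_tub: bystander: blue tub of wipes, 72 mm wide, 121 mm tall, to the right; origin: underside centre
- pepper_jar: bystander: spice jar with dark lid, 45 mm wide, 105 mm tall, to the right; origin: underside centre
- tape_roll: bystander: roll of brown tape lying flat, 94 mm wide, 48 mm tall, to the right; origin: underside centre
- stapler_grey: bystander: grey desk stapler, 36 x 172 x 43 mm, near right; origin: underside centre
- lidded_mug: bystander: white lidded mug, 107 x 161 x 150 mm, to the left; origin: underside centre
- keys: bystander: bunch of keys, 104 x 115 x 8 mm, to the left; origin: underside centre

How it is judged:
On the way, in this order (a step that is already met when the one before it is completed fails the run):
1. the green tray is tipped fully up by its lever (above 0.95 rad) (angle between green_hopper_tray's own z axis and vertical above 0.95 rad), for 0.2 s.
2. the battery is in the clear bin and the tray lies flat again (x of spent_battery in the frame of green_hopper_bin between -0.042 and 0.042 m and y of spent_battery in the frame of green_hopper_bin between -0.058 and 0.058 m and z of spent_battery in the frame of green_hopper_bin below 0.065 m and angle between green_hopper_tray's own z axis and vertical below 0.05 rad), for 0.2 s.
At the end, for the whole second after the job is handed in: The battery lies at rest inside the green hopper's clear bin (origin within 42 mm in x and 58 mm in y of the bin's centre, less than 65 mm above its floor), and both trays lie flat (under 0.05 rad) (all of step 2 and angle between orange_hopper_tray's own z axis and vertical below 0.05 rad and linear speed of spent_battery below 0.02 m/s); the robot touches nothing.
It fails at once if the green tray slams: it falls faster than 2.5 rad/s (lever 0.91 rad/s) in the last 0.5 rad before it lies flat (angle between green_hopper_tray's own z axis and vertical below 0.5 rad and velocity of joint green_hopper_lever below -0.91 rad/s).
It fails at once if the robot touches the battery (contact force between any of the arm, the fingers and spent_battery above 0.3 N).
It fails at once if the robot touches the green tray (contact force between any of the arm, the fingers and green_hopper_tray above 0.3 N).
It fails at once if the orange hopper's tray is raised more than 0.15 rad (angle between orange_hopper_tray's own z axis and vertical above 0.15 rad).
It fails at once if a bystander is moved or lifted more than 20 mm (distance of any of wipes_tub, pepper_jar, tape_roll, stapler_grey, lidded_mug, keys from where it was at the start of the episode above 0.02 m).
It also fails if it takes over 38 s, if anything falls off the work surface, if the arm or the gripper's body presses on something with over 40 N, if the wrist force passes 120 N, or if a joint passes its speed limit or range.

## Working session

There is one attempt and no reset: what is moved stays moved. The work goes in short steps, Python scripts to look and compute and a tool call to move; the robot and the scene stay as the last step left them, time stands still between calls to the robot, and variables do not carry over. Pictures are saved under pics/ and viewed, at most 10 in all, crops included, and the job is handed in when it is done.

Besides the shell and the picture viewer there is one more tool, called after "Emit:" by a JSON object that holds its "fn" and its "kwargs". send_rows: Moves the arm, as the interface text tells. Its arguments: {"type":"object","properties":{"plan":{"type":"string"},"grip_force":{"type":"number"}},"required":["plan"]}

```bash
mkdir -p pics
python3 - <<'E'
from rig import *
import cv2
for n in("side","top"):
    cv2.imwrite(f"pics/{n}0.png",cv2.cvtColor(snapshot(n),cv2.COLOR_RGB2BGR))
    print(n,get_calibration(n))
s=get_state();print(s['t'],s['tool_pos'],s['eef_rot'],s['contact_force'],s['opening'])
E
```

```text
side {'fovy': 46.80816677080073, 'cx': 317.2542984421175, 'cy': 199.08619068227654, 'D': array([-0.09733885,  0.        ,  0.        ,  0.        ,  0.        ]), 'R': array([[ 0.30371871, -0.95260651, -0.01719832],
       [-0.72957505, -0.22092464, -0.64723454],
       [ 0.61276031,  0.2091247 , -0.76209689]]), 't': array([-0.16152036,  0.43184677,  1.44447372])}
top {'fovy': 43.347594228715245, 'cx': 318.8687850796452, 'cy': 205.64431656400726, 'D': array([0.03296204, 0.        , 0.        , 0.        , 0.        ]), 'R': array([[-0.01718823, -0.99983297, -0.00621297],
       [-0.99792939,  0.01754003, -0.0618811 ],
       [ 0.06197974,  0.00513648, -0.99806419]]), 't': array([0.01757824, 0.52008354, 1.79353851])}
0.1 [0.24300358 0.52064927 0.24152104] [[-9.06110082e-01  4.23041047e-01 -8.90227834e-04]
 [ 4.23041926e-01  9.06109052e-01 -1.38373759e-03]
 [ 2.21265699e-04 -1.63042228e-03 -9.99998646e-01]] [-0.17636632 -0.36216467  0.64663155] 0.9981353252917076
```

View pics/side0.png

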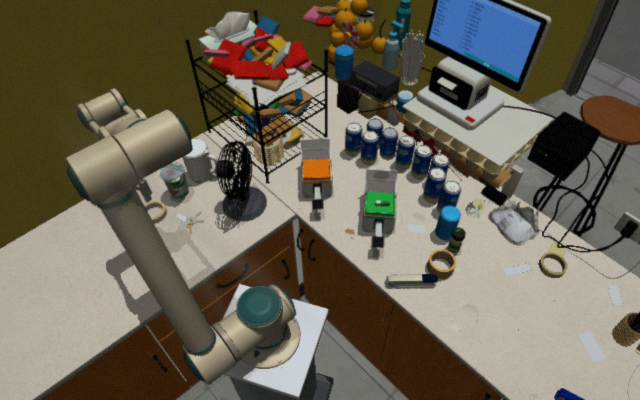

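View pics/top0.png

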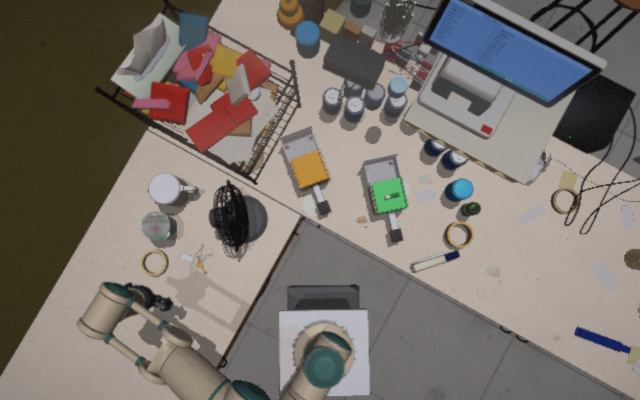

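The side view shows the green hopper at about (380,205) with its paddle at (378,240). In the top view the hopper is at (388,195) and its paddle at (396,234). The arm is to the left, with the fan at (235,215) in between. I'll enlarge both views.

Run:
```python
import cv2,numpy as np
a=cv2.imread("pics/side0.png")[160:260,345:415];b=cv2.imread("pics/top0.png")[150:250,355:425]
c=np.hstack([cv2.resize(i,None,fx=5.7,fy=5.7,interpolation=cv2.INTER_CUBIC) for i in(a,b)])
print(c.shape);cv2.imwrite("pics/c.png",c)
```

```text
(570, 798, 3)
```

View pics/c.png

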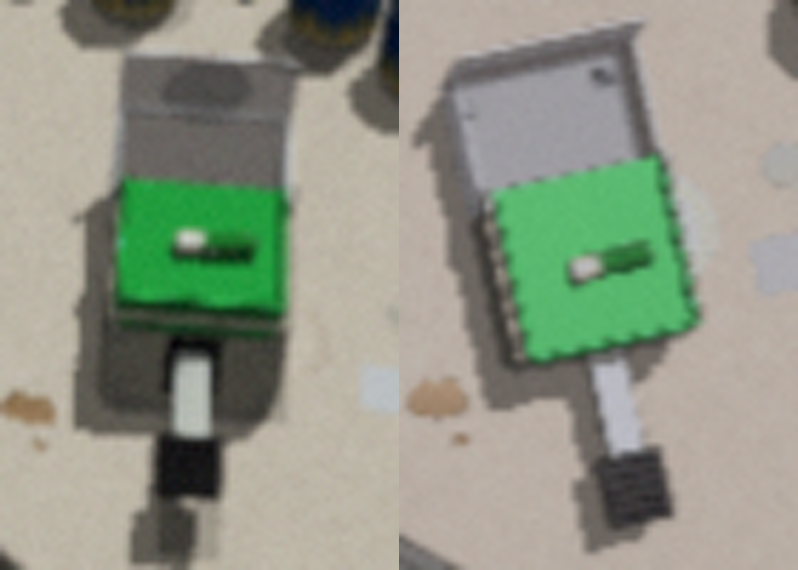

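```bash
cat > h.py <<'E'
import numpy as np,cv2
from rig import get_calibration
C={n:get_calibration(n) for n in("side","top")}
def K(c):
    f=200/np.tan(np.radians(c['fovy']/2));return np.array([[f,0,c['cx']],[0,f,c['cy']],[0,0,1]])
def proj(n,X):
    c=C[n];return cv2.projectPoints(np.atleast_2d(X).astype(float),cv2.Rodrigues(c['R'])[0],c['t'],K(c),c['D'])[0][:,0]
def tri(ps,pt):
    u=[cv2.undistortPoints(np.array([[p]],float),K(C[n]),C[n]['D'])[0].T for n,p in(("side",ps),("top",pt))]
    X=cv2.triangulatePoints(*[np.c_[C[n]['R'],C[n]['t']] for n in("side","top")],*u)[:,0];return X[:3]/X[3]
E
python3 - <<'E'
from h import *
from scipy.optimize import least_squares
S=np.array([[122,180],[287,187],[284,302],[117,302],[188,464]])/5.7+[345,160]-.4
T=(np.array([[487,197],[659,156],[699,323],[525,360],[635,486]])-[399,0])/5.7+[355,150]-.4
for a,b in zip(S,T):print(tri(a,b).round(4))
M=np.array([[6,52,114],[6,-52,114],[-100,-52,114],[-100,52,114],[-187,0,66]])/1e3
def W(p):
    c,s=np.cos(p[2]),np.sin(p[2]);return M@np.array([[c,s,0],[-s,c,0],[0,0,1]])+[p[0],p[1],p[3]]
r=least_squares(lambda p:np.r_[proj("side",W(p))-S,proj("top",W(p))-T].ravel(),[.6,-.2,0,0],loss='soft_l1')
print(r.x.round(4),r.fun.reshape(-1,2).round(2));p=r.x
for x in(-85,-185,-187,-205):print(x,p[0]+x/1e3*np.cos(p[2]),p[1]+x/1e3*np.sin(p[2]))
E
```

```text
[ 0.5855 -0.1697  0.1094]
[ 0.6079 -0.2725  0.1122]
[ 0.5065 -0.2909  0.123 ]
[ 0.4875 -0.1903  0.1092]
[ 0.4108 -0.258   0.0689]
[ 0.5936 -0.2214  0.2021 -0.0015] [[-0.33 -1.23]
 [-0.68 -0.48]
 [-0.13  2.1 ]
 [-0.64 -0.04]
 [ 0.06  0.88]
 [ 0.43 -1.3 ]
 [ 0.03 -0.74]
 [ 0.11  0.25]
 [ 0.75  0.41]
 [ 0.14  0.08]]
-85 0.5103504112548016 -0.23844201172089047
-185 0.41238538397669194 -0.2585132207128579
-187 0.41042608343112974 -0.2589146448926973
-205 0.39279237852107 -0.2625274625112514
```

Emit:
{"fn": "send_rows", "kwargs": {"plan": "-4 -38 -9 0 0; -9 -77 -18 0 0; -13 -116 -27 0 0; -18 -154 -36 0 0; -22 -193 -45 0 0"}}

```text
t: 0.52
tool_pos: [0.1807, 0.335, 0.287]
eef_rot: [[-0.906, 0.423, -0.001], [0.423, 0.906, -0.001], [0.0, -0.001, -1.0]]
contact_force: [-0.4, -0.2, 0.5]
opening: 0.298
grasp_force: 0.0
```

Emit:
{"fn": "send_rows", "kwargs": {"plan": "-4 -40 -9 0 0; -25 -63 -13 0 0; -60 -81 -13 0 0; -95 -99 -13 0 0; -130 -117 -13 0 0"}}

```text
t: 0.93
tool_pos: [0.2497, 0.1744, 0.3006]
eef_rot: [[-0.907, 0.421, 0.002], [0.421, 0.907, 0.001], [-0.001, 0.002, -1.0]]
contact_force: [1.2, 0.9, 0.3]
opening: -0.001
grasp_force: 0.0
```

Emit:
{"fn": "send_rows", "kwargs": {"plan": "-27 -27 0 7 0; -54 -54 0 14 0; -81 -81 0 21 0; -108 -108 0 28 0; -135 -135 0 35 0"}}

```text
t: 1.35
tool_pos: [0.3148, -0.0054, 0.3003]
eef_rot: [[-0.494, 0.87, 0.001], [0.87, 0.494, 0.0], [-0.0, 0.001, -1.0]]
contact_force: [1.3, 1.7, -0.1]
opening: 0.002
grasp_force: 0.0
```

Emit:
{"fn": "send_rows", "kwargs": {"plan": "-38 -6 0 6 0; -76 -12 0 12 0; -114 -18 0 18 0; -152 -24 0 18 0; -190 -30 0 18 0"}}

```text
t: 1.77
tool_pos: [0.3839, -0.1851, 0.3]
eef_rot: [[-0.206, 0.979, -0.0], [0.979, 0.206, 0.001], [0.001, -0.0, -1.0]]
contact_force: [0.6, 1.0, -0.2]
opening: 0.004
grasp_force: 0.0
```

Emit:
{"fn": "send_rows", "kwargs": {"plan": "-39 4 0 0 0; -76 9 18 0 0; -78 9 58 0 0; -78 9 98 0 0; -78 9 138 0 0"}}

```text
t: 2.18
tool_pos: [0.4089, -0.2584, 0.1605]
eef_rot: [[-0.206, 0.979, 0.0], [0.979, 0.206, -0.0], [-0.0, 0.0, -1.0]]
contact_force: [0.5, -0.8, -0.7]
opening: -0.003
grasp_force: 0.0
```

Run:
```python
from rig import *
import cv2,numpy as np
s=get_state();print(s['tool_pos'],s['contact_force'])
a=snapshot("side")[130:270,315:455];b=snapshot("top")[130:270,325:465]
c=np.hstack([cv2.resize(i,None,fx=2.8,fy=4,interpolation=cv2.INTER_CUBIC) if 0 else cv2.resize(i,(400,400),interpolation=cv2.INTER_CUBIC) for i in(a,b)])
cv2.imwrite("pics/d.png",cv2.cvtColor(c,cv2.COLOR_RGB2BGR))
```

```text
[ 0.408861   -0.25844423  0.16049648] [ 0.53636956 -0.83988909 -0.66221512]
```

View pics/d.png

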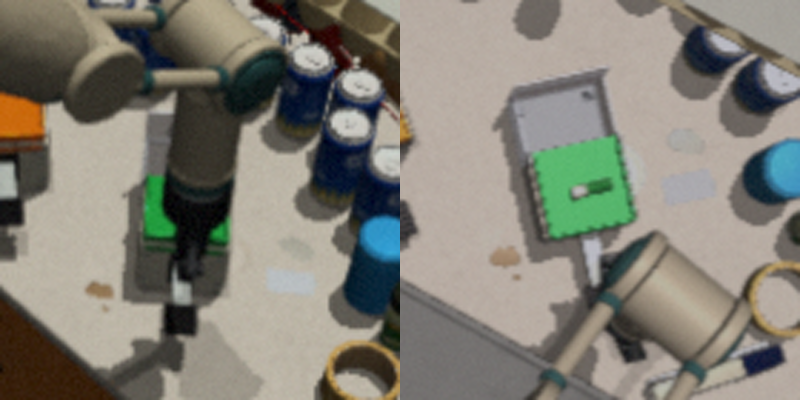

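The side view shows the closed fingers above the paddle, in line with the lever (paddle at crop (180,315)), and the tray is untouched. I'll come down to find the contact.

Emit:
{"fn": "send_rows", "kwargs": {"plan": "0 0 25 0 0; 0 0 45 0 0; 0 0 65 0 0; 0 0 72 0 0; 0 0 76 0 0"}}

```text
t: 2.7
tool_pos: [0.4096, -0.2579, 0.087]
eef_rot: [[-0.208, 0.978, 0.001], [0.978, 0.208, -0.0], [-0.0, 0.0, -1.0]]
contact_force: [0.5, -0.3, -0.1]
opening: 0.0
grasp_force: 0.0
```

Emit:
{"fn": "send_rows", "kwargs": {"plan": "0 0 2 0 0; 0 0 4 0 0; 0 0 6 0 0; 0 0 8 0 0; 0 0 10 0 0"}}

```text
t: 3.12
tool_pos: [0.4094, -0.2579, 0.0768]
eef_rot: [[-0.207, 0.978, 0.001], [0.978, 0.207, -0.001], [-0.001, 0.001, -1.0]]
contact_force: [-0.3, 0.8, 3.2]
opening: -0.001
grasp_force: 1.3
```

Contact came at z≈77 mm with 3 N, as expected. Pressing down now, following the arc slightly.

Emit:
{"fn": "send_rows", "kwargs": {"plan": "0 0 4 0 0; 0 0 8 0 0; 0 1 12 0 0; 0 1 16 0 0; 0 1 20 0 0"}}

```text
t: 3.53
tool_pos: [0.4106, -0.2577, 0.056]
eef_rot: [[-0.207, 0.978, 0.001], [0.978, 0.207, -0.0], [-0.001, 0.001, -1.0]]
contact_force: [1.6, -0.3, 3.7]
opening: -0.001
grasp_force: 1.7
```

Emit:
{"fn": "send_rows", "kwargs": {"plan": "0 1 4 0 0; 0 1 8 0 0; 0 2 12 0 0; 0 3 15 0 0; 0 3 17 0 0"}}

```text
t: 3.95
tool_pos: [0.4132, -0.2568, 0.0389]
eef_rot: [[-0.208, 0.978, 0.0], [0.978, 0.208, 0.0], [-0.0, 0.0, -1.0]]
contact_force: [1.8, 0.4, 3.7]
opening: -0.001
grasp_force: 1.5
```

Run:
```python
from rig import *
import cv2,numpy as np
s=get_state();print(s['tool_pos'],s['contact_force'])
a=snapshot("side")[130:270,315:455];b=snapshot("top")[130:270,325:465]
c=np.hstack([cv2.resize(i,(400,400),interpolation=cv2.INTER_CUBIC) for i in(a,b)])
cv2.imwrite("pics/e.png",cv2.cvtColor(c,cv2.COLOR_RGB2BGR))
```

```text
[ 0.41324056 -0.25682551  0.03885189] [1.78190299 0.42212069 3.67097522]
```

View pics/e.png

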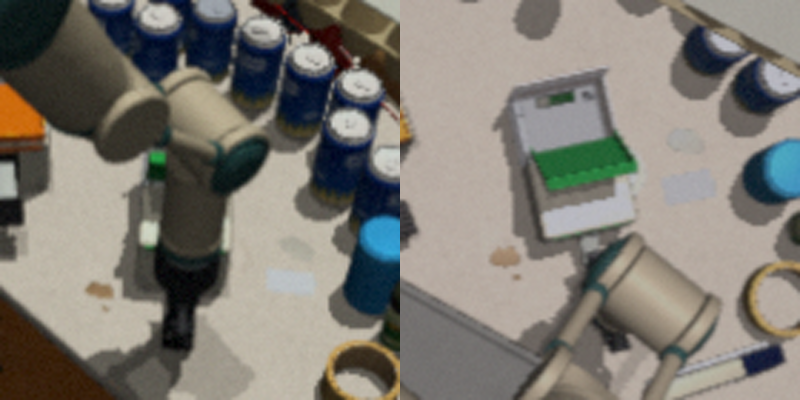

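The top view shows the tray tipped up and the battery in the bin at crop (560,98). I'll press on gently to the stop and hold there.

Emit:
{"fn": "send_rows", "kwargs": {"plan": "0 0 1 0 0; 0 0 2 0 0; 0 0 3 0 0; 0 0 3 0 0; 0 0 3 0 0"}}

```text
t: 4.47
tool_pos: [0.413, -0.2567, 0.037]
eef_rot: [[-0.207, 0.978, 0.001], [0.978, 0.207, -0.0], [-0.0, 0.001, -1.0]]
contact_force: [-0.4, 0.3, 9.5]
opening: -0.001
grasp_force: 4.3
```

It has reached the stop at 9.5 N. Now a slow release, about 20 mm/s, staying on the lever.

Emit:
{"fn": "send_rows", "kwargs": {"plan": "0 0 -1 0 0; 0 0 -3 0 0; 0 0 -5 0 0; 0 -1 -7 0 0; 0 -1 -9 0 0"}}

```text
t: 4.88
tool_pos: [0.4109, -0.2567, 0.0451]
eef_rot: [[-0.208, 0.978, -0.002], [0.978, 0.208, 0.001], [0.001, -0.002, -1.0]]
contact_force: [-2.5, -0.7, 1.7]
opening: -0.005
grasp_force: 1.4
```

Emit:
{"fn": "send_rows", "kwargs": {"plan": "0 0 -2 0 0; 0 0 -4 0 0; 0 -1 -6 0 0; 0 -1 -7 0 0; 0 -1 -9 0 0"}}

```text
t: 5.3
tool_pos: [0.4104, -0.2567, 0.0542]
eef_rot: [[-0.207, 0.978, -0.001], [0.978, 0.207, 0.001], [0.001, -0.001, -1.0]]
contact_force: [-3.0, -0.5, 1.5]
opening: 0.002
grasp_force: 1.4
```

Emit:
{"fn": "send_rows", "kwargs": {"plan": "0 0 -2 0 0; 0 0 -4 0 0; 0 -1 -5 0 0; 0 -1 -7 0 0; 0 -1 -8 0 0"}}

```text
t: 5.72
tool_pos: [0.4102, -0.2572, 0.0626]
eef_rot: [[-0.207, 0.978, 0.001], [0.978, 0.207, 0.0], [0.0, 0.001, -1.0]]
contact_force: [-1.4, 1.7, 2.8]
opening: -0.004
grasp_force: 1.5
```

Emit:
{"fn": "send_rows", "kwargs": {"plan": "0 0 -2 0 0; 0 0 -3 0 0; 0 0 -5 0 0; 0 0 -6 0 0; 0 0 -8 0 0"}}

```text
t: 6.13
tool_pos: [0.4098, -0.2573, 0.0703]
eef_rot: [[-0.208, 0.978, -0.0], [0.978, 0.208, 0.0], [0.0, -0.0, -1.0]]
contact_force: [-2.4, 1.5, 2.5]
opening: -0.0
grasp_force: 1.4
```

Emit:
{"fn": "send_rows", "kwargs": {"plan": "0 0 -1 0 0; 0 0 -3 0 0; 0 0 -4 0 0; 0 0 -6 0 0; 0 0 -7 0 0"}}

```text
t: 6.55
tool_pos: [0.4105, -0.2578, 0.0775]
eef_rot: [[-0.207, 0.978, 0.001], [0.978, 0.207, -0.001], [-0.001, 0.001, -1.0]]
contact_force: [0.7, -1.0, 1.3]
opening: 0.001
grasp_force: 0.0
```

Emit:
{"fn": "send_rows", "kwargs": {"plan": "0 0 -2 0 0; 0 0 -4 0 0; 0 0 -6 0 0; 0 0 -8 0 0; 0 0 -12 0 0"}}

```text
t: 6.97
tool_pos: [0.4099, -0.2573, 0.0893]
eef_rot: [[-0.207, 0.978, -0.0], [0.978, 0.207, 0.0], [0.0, -0.0, -1.0]]
contact_force: [-0.4, 0.9, -0.4]
opening: 0.001
grasp_force: 0.0
```

Emit:
{"fn": "send_rows", "kwargs": {"plan": "0 0 -20 0 0; 0 0 -40 0 0; 0 0 -60 0 0; 0 0 -60 0 0; 0 0 -60 0 0"}}

```text
t: 7.38
tool_pos: [0.4106, -0.2579, 0.1504]
eef_rot: [[-0.207, 0.978, 0.002], [0.978, 0.207, -0.002], [-0.002, 0.002, -1.0]]
contact_force: [0.1, -0.6, -0.2]
opening: -0.001
grasp_force: 0.0
```

Run:
```python
from rig import *
import cv2,numpy as np
s=get_state();print(s['tool_pos'],s['contact_force'])
a=snapshot("side")[130:270,315:455];b=snapshot("top")[130:270,325:465]
c=np.hstack([cv2.resize(i,(400,400),interpolation=cv2.INTER_CUBIC) for i in(a,b)])
cv2.imwrite("pics/f.png",cv2.cvtColor(c,cv2.COLOR_RGB2BGR))
```

```text
[ 0.41063201 -0.25793587  0.15036807] [ 0.14312662 -0.58443932 -0.23459199]
```

View pics/f.png

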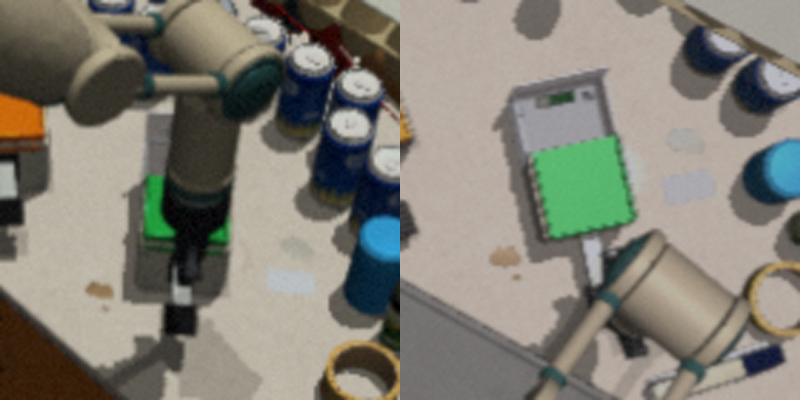

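The tray lies flat, the battery rests in the bin at top crop (560,98), and the fingers are clear of the lever. Handing in.

```bash
python3 -c "from rig import finish_job;print(finish_job())"
```

```text
the job is handed in; nothing more can be done
None
```

The job is handed in, with no verdict returned: the lever was pressed to its stop and eased back up over about two seconds, and the last pictures show the battery in the clear bin, the green tray flat and the arm clear of the lever.

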